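# Roll the mailing tube onto its rubber rest strip

## Task

The cardboard mailing tube lies loose on the desk between two flat rubber strips. Park it on the wide strip, which keeps it from rolling off: push on the top of the tube with the fingertips so that it rolls (not slides) sideways to that strip, and leave it lying still along the strip, over the middle of the strip's width. Do not pick the tube up or push it from low down, and leave the other things on the desk alone.

Things in the scene. Friction and masses are not known exactly. Their poses are not given: they have to be found in the camera images.
- tube: Brown cardboard mailing tube, white end caps: cylinder 72 mm across, 120 mm long, 0.16 kg; firm (yields 0.2 mm at 25 N): press lightly, 5 to 20 N. Origin at mid-axis, 36 mm up. Own x runs along it; own z points up at the start and turns as it rolls. A fingertip moving on its top without slip goes twice as far as the tube: a long way takes several strokes. Let go, it stops within a few mm. Starts between the strips.
- wide_strip: The wide strip, the tube's rest: flat ribbed dark rubber, 70 mm wide and 180 mm long, 1.3 mm thick in looks only (it makes no step; the tube rolls on at desk height). Fixed to the desk. Origin at its middle, on the desk; its x axis runs along its length, y across its width. It lies to the left or to the right of the tube, 7 to 21 cm away from it.
- narrow_strip: The narrow strip, not the goal: the same rubber, 22 mm wide and 180 mm long, on the other side of the tube. Fixed. Origin and axes as for the wide strip.
- glue_stick: Glue stick standing upright, 26 mm in diameter and 92 mm tall; bystander. Origin at the centre of its foot.
- tape_roll: Roll of brown tape lying flat, 92 mm across and 48 mm tall; bystander. Origin at the centre of its underside.
- eraser: Small eraser, 20 x 42 x 13 mm; bystander. Origin at the centre of its underside.

How it is judged:
On the way:
1. the tube has rolled: turned by at least 1.3 rad within its first 70 mm of travel (angle between tube's own z axis and vertical above 1.3 rad and distance of tube from where it was at the start of the episode below 0.07 m), for 0.05 s.
At the end, for the whole second after the job is handed in: The tube lies still on the desk along the wide strip: its middle within 16 mm of the strip's centre line and within 80 mm of the strip's middle along its length, its axis within 0.4 rad of the strip's; the glue stick, tape roll and eraser within 20 mm of where they stood (y of tube in the frame of wide_strip between -0.016 and 0.016 m and x of tube in the frame of wide_strip between -0.08 and 0.08 m and angle between the x axis of tube and the x axis of wide_strip, either way round below 0.4 rad and height (world z) of tube between 0.032 and 0.04 m and linear speed of tube below 0.01 m/s); the robot touches nothing.
It fails at once if the glue stick is disturbed (distance of glue_stick from where it was at the start of the episode above 0.02 m).
It fails at once if the tape roll is disturbed (distance of tape_roll from where it was at the start of the episode above 0.02 m).
It fails at once if the eraser is disturbed (distance of eraser from where it was at the start of the episode above 0.02 m).
It fails at once if the tube is lifted off the desk (height (world z) of tube above 0.05 m).
It fails at once if the fingers push the tube low down, below its mid-height, instead of on its upper side (contact force between the fingers and tube above 0.5 N and height (world z) of the grasp point below 0.05 m).
It also fails if it takes over 51 s, if anything falls off the work surface, if the arm or the gripper's body presses on something with over 40 N, if the wrist force passes 120 N, or if a joint passes its speed limit or range.

## Robot

A 6-joint arm with a two-finger parallel gripper is mounted at the origin on the work surface; the furniture and walls round the work are solid. World frame = base frame: x ahead of the robot, y to its left, z up, the work surface at z = 0. Lengths are in m, angles in rad, forces in N, time in s.
With the tool pointing down it reaches from about 0.425 to 0.95 m from the base axis. Payload 3.5 kg.
Tool frame: the origin (TCP) lies midway between the tips of the shut fingers; the grasp point (between the pads) lies 19 mm behind it; z points along the fingers, y is the line along which they close (so a half turn about z gives the same grasp; the last joint's range is limited). The gripper opens to 85 mm and grips with 20 to 120 N. Pads are 22 mm wide; open, the fingers measure 114 mm over their backs; the gripper's body (76 mm by 85 mm) begins 54 mm behind the grasp point. The pads swing forward as they close: fully open they stand 13 mm farther back than shut.
Start: joints at [1.085, 0.286, 1.577, -0, 1.279, -0.15], TCP at [0.222, 0.637, 0.231] pointing down, gripper open.
Joint ranges: [-2.77, 2.77], [-0.9, 2.22], [0.21, 2.48], [-1.53, 4.67], [0.24, 2.81], [-2.84, 2.84]. Speed limits (rad/s): [2.79, 2.79, 3.14, 3.14, 3.14, 3.14].

## Interface

Orientations are given as a unit quaternion [x, y, z, w].
In Python, from plant import get_state, read_camera, ctrl gives the robot as it stands.
- The arm moves only by the shell command python3 -m crank 'ROWS' [FORCE]. ROWS is JSON, a list of rows, each a list of 3 entries, a list of its own where there are three numbers: the shift along the tool's x, y, z in mm, then the turn about the tool's z in degrees, then the closure in counts, from 0 (fully open) to 255 (shut). In form: [[[tx, ty, tz], yaw, claw], ...]. A call has 1 to 10 rows; each row is the pose to reach, as a shift and turn from the pose commanded when the call began, along the tool's axes at that moment; what a row does not reach only later rows make up. A row lasts 1/10 s, in which the tool goes at most 50 mm and 8.59 degrees, less where a joint would pass 70% of its speed; a pose out of reach is approached as far as the arm can. A call with a gripper value outside its range is refused whole. The fingers move at their own pace and stop on an object; FORCE is the grip in N (left out, the last holds). Time passes only in rows, so rows that repeat a pose let the fingers close. It gives the time, the measured TCP pose, the force, the opening and the grip force at its end, in the units of the state.
- get_state(): the state, without advancing time (a new reading comes with each control period).
- read_camera(name): name is "scene" or "top" or "wrist"; returns a dict with "frame" (480x640x3 uint8, blue, green, red), "range_z" (480x640 float32, m along the optical axis (not along the pixel's ray), 0 where there is no reading), "vfov" (degrees; the focal length in pixels is half the picture's height over the tangent of half this angle, whatever the lens; pixels are square), "cx", "cy" (the principal point, pixels), "k1" (the pictures are not rectified: a ray, as slopes to the right and down, at radius r is drawn at 1 + k1 r^2 times it, then the intrinsics apply), "origin" and "orientation" of the camera in the world. Camera axes: x right, y down, z forward; pixel columns grow to the right and rows downward; lengths in m; the calibration is good to about 2 mm. A picture is of the moment at which its call begins.
- ctrl.sign_off(): hands the job in; it is judged then, once.
The state is a dict: "time": time; "qpos": joint angles; "dq": joint speeds; "joint_efforts": joint torques, N m; "eef_pos": TCP position; "tcp_rot": TCP orientation; "contact_force": force on the tool from outside, world axes, zero at the start; "wrist_torque": the same for the moment, N m; "opening": opening from 0.0 (shut) to 1.0 (fully open); "finger_force": force on a finger pad.
Only numpy, scipy, OpenCV 4.12 (cv2) and the standard library are available. Lean on these libraries where they do the work, as an engineer would, in place of code of your own. Each camera call takes 0.05 s, during which the arm holds its last target. There are 200 camera calls.

## Working session

There is one attempt and no reset: what is moved stays moved. The work goes in short steps, Python scripts to look and compute and a shell command to move; the robot and the scene stay as the last step left them, time stands still between calls to the robot, and variables do not carry over. Pictures are saved under pics/ and viewed, at most 10 in all, crops included, and the job is handed in when it is done.

```bash
mkdir -p pics; ls; cat > h.py <<'E'
import numpy as np, cv2
from scipy.spatial.transform import Rotation as R
from plant import get_state, read_camera, ctrl
def cloud(c):
    f=240/np.tan(np.radians(c["vfov"])/2); K=np.array([[f,0,c["cx"]],[0,f,c["cy"]],[0,0,1.]])
    v,u=np.mgrid[0:480,0:640]
    p=cv2.undistortPoints(np.stack([u.ravel(),v.ravel()],1).astype(float)[:,None],K,np.array([c["k1"],0,0,0.]))[:,0]
    z=c["range_z"].ravel()
    P=np.c_[p*z[:,None],z]
    o=c["orientation"]
    W=R.from_quat(o).apply(P) if np.size(o)==4 else P@np.array(o).T
    return (W+c["origin"]).reshape(480,640,3)
E
python3 - <<'E'
from h import *
s=get_state(); print(s)
for n in ("top","scene"):
    c=read_camera(n); cv2.imwrite(f"pics/{n}0.png",c["frame"]); print(n,c["origin"],c["orientation"],c["vfov"],c["k1"]); np.savez(f"{n}0.npz",f=c["frame"],w=cloud(c),z=c["range_z"])
E
```

```text
pics
{'time': 0.0, 'qpos': array([ 1.08496301e+00,  2.87215696e-01,  1.57818331e+00, -2.17672883e-06,
        1.27858245e+00, -1.49967799e-01]), 'dq': array([ 2.14075429e-05, -2.56183353e-04, -1.30371263e-03,  6.81514648e-04,
        1.69448373e-03,  2.85998068e-04]), 'joint_efforts': array([ 6.22886510e-04, -4.05962956e+01, -2.92635745e+01, -2.02711618e-05,
        5.59736291e-03, -5.98473676e-06]), 'eef_pos': array([0.22211314, 0.6367148 , 0.22991039]), 'tcp_rot': array([ 1.67144117e-01,  9.85931751e-01, -1.13488054e-03, -3.72348140e-04]), 'contact_force': array([-0.15256057, -0.46363201,  0.5861454 ]), 'wrist_torque': array([-0.01563895, -0.02806636, -0.01184702]), 'finger_force': 0.0, 'opening': 1.0016956101493133}
top [0.35648843 0.03749437 1.04215723] [ 0.7157677  -0.69490198  0.05358144 -0.04378206] 47.007021297872434 -0.14856639474195488
scene [ 0.09147043 -0.85152949  0.53154823] [ 0.82412286 -0.19402626  0.12325907 -0.51767029] 42.50172519878525 -0.0026333305534696765
```

View pics/top0.png

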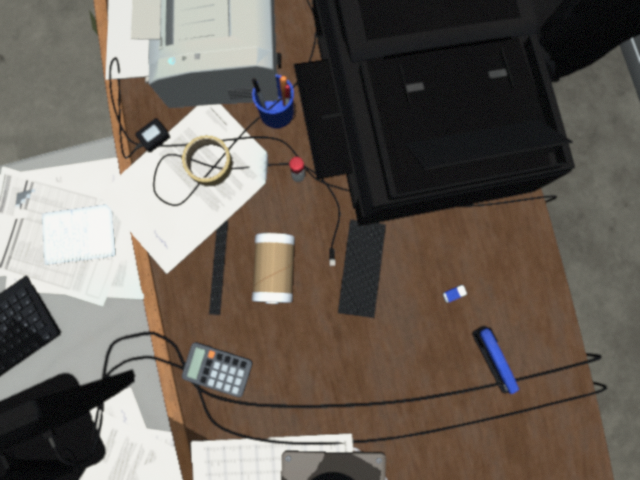

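View pics/scene0.png

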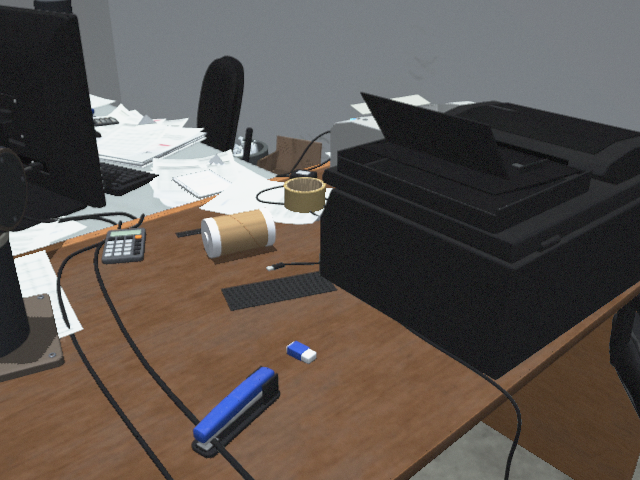

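The top view shows the tube at about (273,268), with the wide strip to its right at (362,268) and the narrow strip to its left at (218,268). The glue stick is at (297,167), the tape roll at (207,160) and the eraser at (455,294). In the scene view a printer stands to the right, past the far end of the strip.

```bash
python3 - <<'E'
from h import *
d=np.load("top0.npz"); w=d["w"]; f=d["f"].astype(int)
for n,(u,v) in dict(tube=(273,268),glue=(297,165),tape=(228,160),eraser=(455,294),printercorner=(365,215),desk=(310,350),strip=(362,268),cable=(338,215)).items(): print(n,w[v,u].round(4))
x,y,z=w[...,0],w[...,1],w[...,2]
def box(m,name):
    P=w[m][:,:2]; hull=cv2.minAreaRect((P*1000).astype(np.float32)); print(name,m.sum(),hull,'corners',cv2.boxPoints(hull).round(0).tolist())
U=np.arange(640)[None,:]+0*z; V=np.arange(480)[:,None]+0*z
win=(U>245)&(U<305)&(V>222)&(V<312)
m=win&(z>0.02); box(m,"tube"); box(win&(z>0.05),"tubetop"); print(np.percentile(z[m],99),)
P=w[win&(z>0.068)]; print("crest mean",P.mean(0), np.linalg.svd((P-P.mean(0))[:,:2],full_matrices=False)[2][0])
g=f.sum(2)
for n,a in dict(wide=(335,390,218,322),narrow=(205,232,218,320)).items():
    m=(U>a[0])&(U<a[1])&(V>a[2])&(V<a[3])&(g<130)&(abs(z)<0.01)
    k,l,st,_=cv2.connectedComponentsWithStats(cv2.morphologyEx(m.astype(np.uint8),cv2.MORPH_CLOSE,np.ones((3,3))));b=1+np.argmax(st[1:,4]); box(l==b,n)
# heights > 0.1 near workspace
m=(z>0.08)&(x>0)&(V>100)
print("tall near",[(round(a,3),round(b,3),round(c,3)) for a,b,c in w[m][::1500]])
E
```

```text
tube [0.4256 0.1162 0.0766]
glue [0.6078 0.0801 0.0933]
tape [0.6248 0.2104 0.0516]
eraser [ 0.3908 -0.2212  0.014 ]
printercorner [ 0.5179 -0.04    0.1158]
desk [0.28   0.0477 0.0014]
strip [ 0.4362 -0.046  -0.0008]
cable [0.5356 0.0023 0.005 ]
tube 2689 ((422.58172607421875, 95.93743896484375), (117.77641296386719, 131.39404296875), 89.61295318603516) corners [[356.0, 37.0], [488.0, 37.0], [489.0, 154.0], [357.0, 155.0]]
tubetop 2508 ((422.5624694824219, 94.96935272216797), (115.75333404541016, 131.44500732421875), 89.65076446533203) corners [[356.0, 37.0], [488.0, 37.0], [489.0, 152.0], [357.0, 153.0]]
0.07680165390825588
crest mean [0.42664071 0.11758493 0.0886072 ] [0.99550707 0.09468719]
wide 2787 ((439.6424255371094, -24.748672485351562), (105.8382568359375, 178.7550811767578), 83.81327819824219) corners [[345.0, -68.0], [523.0, -87.0], [534.0, 18.0], [356.0, 37.0]]
narrow 628 ((433.3946228027344, 142.40394592285156), (166.70773315429688, 199.72695922851562), 3.606945514678955) corners [[344.0, 237.0], [356.0, 37.0], [523.0, 48.0], [510.0, 247.0]]
tall near [(np.float64(0.356)
[... 415 characters left out ...]
596), np.float64(-0.101), np.float64(0.264)), (np.float64(0.617), np.float64(-0.369), np.float64(0.203)), (np.float64(0.561), np.float64(-0.152), np.float64(0.326)), (np.float64(0.591), np.float64(-0.291), np.float64(0.204)), (np.float64(0.563), np.float64(-0.116), np.float64(0.242)), (np.float64(0.563), np.float64(-0.162), np.float64(0.202)), (np.float64(0.548), np.float64(-0.107), np.float64(0.204)), (np.float64(0.535), np.float64(-0.125), np.float64(0.191)), (np.float64(0.356), np.float64(0.037), np.float64(1.042)), (np.float64(0.202), np.float64(0.376), np.float64(0.169)), (np.float64(0.176), np.float64(0.41), np.float64(0.196)), (np.float64(0.165), np.float64(0.435), np.float64(0.352))]
```

```bash
cat > m.py <<'E'
from h import *
def ana(d):
    w=d["w"]; f=d["f"].astype(int); ok=d["z"]>0
    x,y,z=w[...,0],w[...,1],w[...,2]
    U=np.arange(640)[None,:]+0*z; V=np.arange(480)[:,None]+0*z
    return w,f,ok,x,y,z,U,V
E
python3 - <<'E'
from m import *
w,f,ok,x,y,z,U,V=ana(np.load("top0.npz"))
win=ok&(U>245)&(U<305)&(V>222)&(V<312)
def box(m,n): 
    r=cv2.minAreaRect((w[m][:,:2]*1000).astype(np.float32)); print(n,m.sum(),[np.round(a,1) for a in r])
box(win&(z>.03),"tube")
m=win&(z>.03); P=w[m]; 
from scipy.optimize import least_squares
def res(p): # y0, slope, cz
    c=np.cos(p[1]); s=np.sin(p[1]); dy=-(P[:,0]-.425)*s+(P[:,1]-p[0])*c
    return np.hypot(dy,P[:,2]-p[2])-p[3]
r=least_squares(res,[.117,.05,.036,.036],loss="soft_l1",f_scale=.002); print("fit y@x=.425,yaw,cz,r",r.x)
m2=P[P[:,2]>.055]; print("x range",np.percentile(m2[:,0],[1,99]))
g=f.sum(2)
for n,a in dict(wide=(335,390,218,322),narrow=(205,232,218,320)).items():
    m=ok&(U>a[0])&(U<a[1])&(V>a[2])&(V<a[3])&(g<130)&(abs(z)<.015)
    k,l,st,_=cv2.connectedComponentsWithStats(m.astype(np.uint8),connectivity=8);b=1+np.argmax(st[1:,4]); box(l==b,n); q=w[l==b]; print(q.mean(0))
for nm in ("top","scene"):
    w,f,ok,x,y,z,U,V=ana(np.load(nm+"0.npz"))
    print(nm,"max height grid, rows x -0.1..0.7 step .1; cols y -0.5..0.7")
    for i in range(8):
        r=[]
        for j in range(12):
            m=ok&(abs(x-(-.05+.1*i))<.05)&(abs(y-(-.45+.1*j))<.05)
            r.append(f"{z[m].min()*100:4.0f}/{z[m].max()*100:3.0f}" if m.sum()>5 else "   -    ")
        print(*r)
c=read_camera("wrist"); cv2.imwrite("pics/wrist0.png",c["frame"])
E
```

```text
tube 2664 [array([426.8, 119.3]), array([ 71. , 123.3]), np.float64(89.6)]
fit y@x=.425,yaw,cz,r [ 0.11949225 -0.00664019  0.03737113  0.03538151]
x range [0.36911262 0.48684756]
wide 1958 [array([437.7, -44.5]), array([ 66.1, 178.4]), np.float64(83.8)]
[ 0.43455167 -0.04498834  0.00220981]
narrow 209 [array([423.9, 226.3]), array([57.5, 18.3]), np.float64(0.2)]
[0.42359014 0.22653776 0.00217002]
top max height grid, rows x -0.1..0.7 step .1; cols y -0.5..0.7
   -        -        -        -        -        -        -        -        -        -        -        -    
  -1/  1   -1/  1   -1/  1   -0/  1   -0/  6   -0/  6   -0/  1   -2/  1   -3/ -1   -3/ 10   -2/ 19   -2/ -1
  -1/  1   -1/  1   -1/  1   -1/  1   -1/  1   -1/  1   -1/  2   -1/  1   -3/ 40   -3/ 40   -3/ 10   -3/ -1
  -0/  2   -1/  4   -1/  5   -1/  1   -1/  1   -1/  1   -0/  2   -1/  2   -3/ 40   -3/ 40   -3/  1   -3/  1
  -1/  1   -0/  1   -1/  5   -0/  2   -1/  1   -1/  7   -1/  8   -1/  1   -3/  1   -3/  0   -3/  1   -3/  1
  -1/  1   -1/  1   -1/  2   -1/  1   -0/  1   -1/  7   -0/  8   -0/  1   -2/  1   -3/  1   -2/ 
[... 457 characters left out ...]
  0/  1   -0/  1   -2/ -1   -2/  1   -2/ 30   -2/ 23
   -       -0/  1   -0/  1   -0/  1   -0/  1   -0/  1   -0/  2   -0/  1   -3/ 40   -3/ 40   -2/ 40   -2/ 41
   0/  2   -0/  4   -0/  5   -0/  1   -0/  1   -0/  1   -0/  2   -0/  2   -2/ 40   -3/ 40   -3/ 41   -0/ 41
  -0/  1   -0/  1   -0/  4   -0/  1   -0/  1   -0/  7   -0/  8   -0/  1   -1/  1   -3/  0   -3/  1   -3/  0
  -2/  1   -0/  1   -0/  2   -0/  1   -0/  1   -0/  7    0/  8   -0/  1   -0/  1   -2/  0   -2/ -1   -2/ -1
 -12/  2   -0/ 33   -0/ 33   -0/ 33    0/ 33   -0/  1   -0/  1    0/  5    0/  1   -2/  1   -2/ -1   -2/  1
  -2/  0   -2/ 33   20/ 32   20/ 29   20/ 26    -        0/  3    0/  5    0/  5   -2/  4   -3/ -2   -3/  0
```

View pics/wrist0.png

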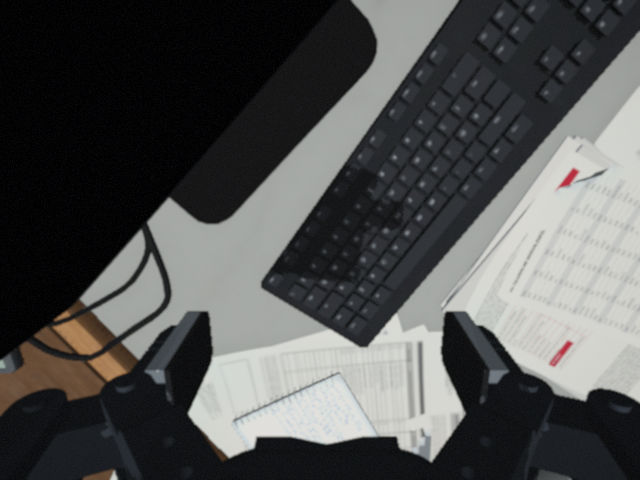

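The wrist view shows a monitor (black, upper left) close to the gripper on its base side, so I need its footprint before moving.

```bash
python3 - <<'E'
from m import *
A=[]
for nm in ("top","scene"):
    w,f,ok,x,y,z,U,V=ana(np.load(nm+"0.npz"))
    A.append(w[ok&(x>.02)&(x<.5)&(y>.2)&(y<.9)&(z>.03)&(z<.7)])
    print(nm,len(A[-1]),A[-1][:,2].max())
P=np.vstack(A)
for a in np.arange(.02,.5,.04):
    q=P[abs(P[:,0]-a-.02)<.02]
    if len(q): 
        for lo,hi in((.03,.1),(.1,.25),(.25,.7)):
            k=q[(q[:,2]>lo)&(q[:,2]<hi)]
            if len(k)>3: print(f"x {a:.2f}-{a+.04:.2f} z {lo}-{hi}: n{len(k)} y {np.percentile(k[:,1],[1,50,99]).round(3)} zmax {k[:,2].max():.3f}")
w,f,ok,x,y,z,U,V=ana(np.load("top0.npz"))
# strips by colour
g=f.sum(2)
m=ok&(U>205)&(U<232)&(V>215)&(V<320); print(np.percentile(g[m],[1,5,10,20,50]))
m&=g<120; q=w[m]; print("narrow",m.sum(),q.mean(0))
c=read_camera("wrist"); w=cloud(c); k=w[(c["range_z"]>0)]; k=k[(k[:,2]>.05)]; 
z=c["range_z"]; print("wrist cam",c["origin"]); 
for (u,v) in ((50,50),(150,100),(200,50),(20,300),(250,100),(330,30),(180,190)): print(u,v,z[v,u],w[v,u].round(3))
E
```

```text
top 5735 0.40484346501837
scene 16141 0.40731466992803134
x 0.02-0.06 z 0.03-0.1: n403 y [0.458 0.514 0.539] zmax 0.100
x 0.02-0.06 z 0.1-0.25: n220 y [0.517 0.53  0.553] zmax 0.179
x 0.06-0.10 z 0.03-0.1: n254 y [0.454 0.484 0.592] zmax 0.099
x 0.06-0.10 z 0.1-0.25: n1393 y [0.522 0.535 0.607] zmax 0.250
x 0.06-0.10 z 0.25-0.7: n88 y [0.554 0.56  0.574] zmax 0.303
x 0.10-0.14 z 0.03-0.1: n689 y [0.49  0.513 0.582] zmax 0.100
x 0.10-0.14 z 0.1-0.25: n1548 y [0.475 0.514 0.574] zmax 0.250
x 0.10-0.14 z 0.25-0.7: n1672 y [0.476 0.52  0.561] zmax 0.402
x 0.14-0.18 z 0.03-0.1: n606 y [0.408 0.454 0.509] zmax 0.100
x 0.14-0.18 z 0.1-0.25: n1899 y [0.406 0.432 0.475] zmax 0.250
x 0.14-0.18 z 0.25-0.7: n2583 y [0.406 0.442 0.509] zmax 0.404
x 0.18-0.22 z 0.03-0.1: n799 y [0.362 0.38  0.424] zmax 0.100
x 0.18-0.22 z 0.1-0.25: n2275 y [0.362 0.379 0.408] zmax 0.250
x 0.18-0.22 z 0.25-0.7: n4060 y [0.362 0.385 0.616] zmax 0.407
x 0.22-0.26 z 0.03-0.1: n399 y [0.362 0.368 0.376] zmax 0.100
x 0.22-0.26 z 0.1-0.25: n1067 y [0.362 0.368 0.376] zmax 0.250
x 0.22-0.26 z 0.25-0.7: n1921 y [0.363 0.369 0.619] zmax 0.407
[113. 119. 123. 131. 228.]
narrow 143 [0.43221155 0.2263802  0.00217594]
wrist cam [0.15048896 0.66331662 0.37525973]
50 50 0.083054096 [0.12  0.613 0.284]
150 100 0.14679706 [0.125 0.603 0.22 ]
200 50 0.14895633 [0.114 0.626 0.212]
20 300 0.21374738 [0.188 0.477 0.182]
250 100 0.32408202 [0.121 0.607 0.032]
330 30 0.34980348 [ 0.087  0.688 -0.014]
180 190 0.39470923 [ 0.172  0.501 -0.015]
```

The monitor runs diagonally from about (0.25,0.37) to (0.07,0.58), with its top at z=0.41. I'll lift, move away from it to about (0.51,0.43), then turn the tool so its y axis lies along the tube.

```bash
python3 -m crank '[[[0,0,-40],0,0],[[0,0,-80],0,0],[[-45,-12,-90],0,0],[[-90,-24,-90],0,0],[[-135,-36,-90],0,0],[[-180,-48,-90],0,0],[[-225,-60,-90],0,0],[[-270,-72,-90],0,0],[[-310,-82,-90],0,0],[[-344,-91,-90],0,0]]' 20
```

```text
time: 1.2
eef_pos: [0.5189, 0.4363, 0.3209]
tcp_rot: [0.168, 0.986, -0.0, -0.0]
contact_force: [-0.6, 1.1, -0.2]
opening: 1.006
finger_force: 0.0
```

```bash
python3 -m crank '[[[0,0,0],8,120],[[0,0,0],16,120],[[0,0,0],24,120],[[0,0,0],32,120],[[0,0,0],40,120],[[0,0,0],48,120],[[0,0,0],56,120],[[0,0,0],64,120],[[0,0,0],71,120],[[0,0,0],71,120]]'
```

```text
time: 2.2
eef_pos: [0.5171, 0.438, 0.3209]
tcp_rot: [0.709, 0.706, -0.0, -0.0]
contact_force: [-0.6, 0.3, -0.2]
opening: 0.529
finger_force: 0.0
```

```bash
python3 -m crank '[[[-40,-12,10],0,120],[[-80,-24,35],0,120],[[-120,-36,60],0,120],[[-160,-48,85],0,120],[[-200,-60,110],0,120],[[-240,-72,135],0,120],[[-275,-80,160],0,120],[[-303,-88,190],0,120],[[-303,-88,217],0,120],[[-303,-88,217],0,120]]'; python3 - <<'E'
from h import *
c=read_camera("wrist"); cv2.imwrite("pics/w1.png",c["frame"]); print(get_state()["contact_force"])
E
```

```text
time: 3.2
eef_pos: [0.4246, 0.1344, 0.1007]
tcp_rot: [0.708, 0.706, -0.003, -0.003]
contact_force: [0.6, 1.2, -0.2]
opening: 0.532
finger_force: 0.0
[0.4843441  0.70150054 0.6721296 ]
```

View pics/w1.png

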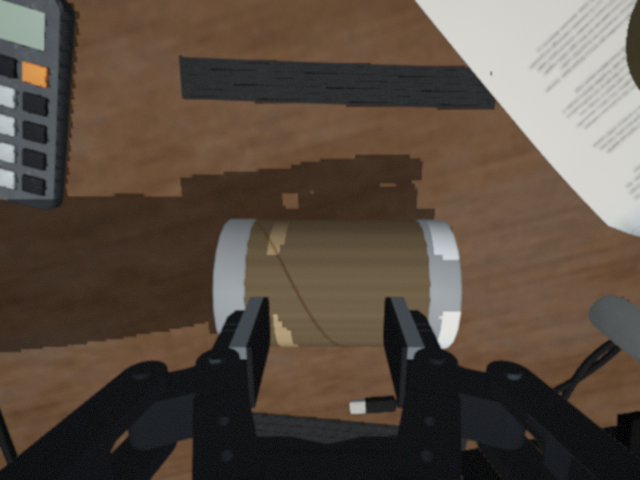

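The fingers straddle the tube's middle: finger columns 258 and 395, tube 215–460. Next is the descent to contact.

```bash
python3 -m crank '[[[0,0,10],0,120],[[0,0,20],0,120],[[0,0,25],0,120],[[0,0,27],0,120],[[0,0,27],0,120]]'; python3 -m crank '[[[0,0,1],0,120],[[0,0,1],0,120],[[0,0,1],0,120]]'; python3 -m crank '[[[0,0,1],0,120],[[0,0,1],0,120]]'
```

```text
time: 3.75
eef_pos: [0.4279, 0.1356, 0.0771]
tcp_rot: [0.708, 0.706, -0.0, -0.0]
contact_force: [-0.1, 0.4, -0.3]
opening: 0.531
finger_force: 0.0
time: 4.05
eef_pos: [0.4281, 0.1354, 0.0766]
tcp_rot: [0.709, 0.706, 0.0, 0.0]
contact_force: [-0.0, 0.6, 0.3]
opening: 0.529
finger_force: 0.0
time: 4.25
eef_pos: [0.4279, 0.1354, 0.0753]
tcp_rot: [0.709, 0.706, -0.0, 0.0]
contact_force: [0.5, -0.6, -1.7]
opening: 0.523
finger_force: 0.0
```

```bash
for i in 1 2 3; do python3 -m crank '[[[0,0,1.5],0,120],[[0,0,1.5],0,120],[[0,0,1.5],0,120]]' | grep -E 'time|eef|contact'; done
```

```text
time: 4.55
eef_pos: [0.4279, 0.1354, 0.0737]
contact_force: [-0.1, -0.2, 0.7]
time: 4.85
eef_pos: [0.4279, 0.1354, 0.0723]
contact_force: [-0.0, 0.5, -0.8]
time: 5.15
eef_pos: [0.4279, 0.1354, 0.0708]
contact_force: [-0.1, 0.3, -0.6]
```

```bash
for i in 1 2 3 4; do python3 -m crank '[[[0,0,1],0,120],[[0,0,1],0,120],[[0,0,1],0,120]]' | grep -E 'time|eef|contact'; done
```

```text
time: 5.45
eef_pos: [0.4279, 0.1354, 0.0698]
contact_force: [-0.4, -0.1, 0.2]
time: 5.75
eef_pos: [0.428, 0.1354, 0.0689]
contact_force: [1.0, 0.2, 1.1]
time: 6.05
eef_pos: [0.4282, 0.1356, 0.0686]
contact_force: [-2.0, 0.8, 5.4]
time: 6.35
eef_pos: [0.4283, 0.1358, 0.0684]
contact_force: [-4.2, 1.1, 9.7]
```

Contact starts at z≈0.069 and the press is about 10 N. Now the first stroke, half of it with a check.

```bash
python3 -m crank '[[[-3,0,0],0,120],[[-8,0,0],0,120],[[-14,0,0],0,120],[[-20,0,0],0,120],[[-26,0,0],0,120],[[-32,0,0],0,120],[[-36,0,0],0,120]]' ; python3 - <<'E'
from h import *
c=read_camera("wrist"); cv2.imwrite("pics/w2.png",c["frame"]); print(get_state()["contact_force"])
E
```

```text
time: 7.05
eef_pos: [0.4281, 0.0993, 0.0695]
tcp_rot: [0.709, 0.706, -0.001, -0.001]
contact_force: [-8.1, 0.7, 19.3]
opening: 0.526
finger_force: 9.2
[-7.72538389 -0.62786348 18.69631111]
```

View pics/w2.png

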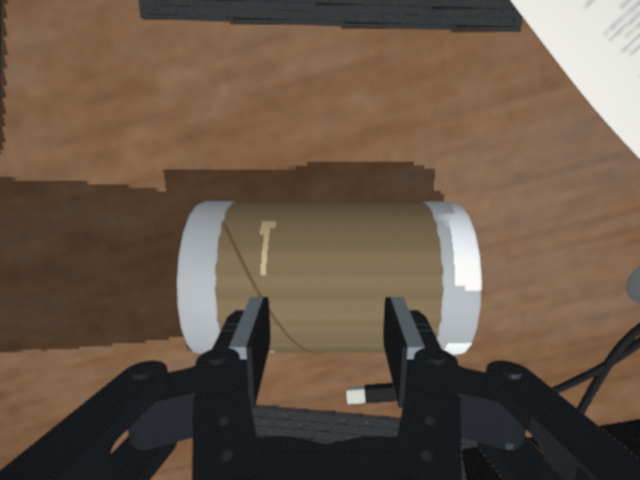

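The seam line has moved, so the tube is rolling, and it still sits square to the fingers (columns 180–480). The force is 19 N, so I'll ease off and finish the stroke, then lift and measure.

```bash
python3 -m crank '[[[-4,0,-1.5],0,120],[[-10,0,-2],0,120],[[-16,0,-1.5],0,120],[[-22,0,-1.5],0,120],[[-28,0,-1],0,120],[[-32,0,-1],0,120]]'; python3 -m crank '[[[0,0,-5],0,120],[[0,0,-18],0,120],[[0,0,-18],0,120]]' | grep eef
cat > meas.py <<'E'
from m import *
from scipy.optimize import least_squares
import sys
y0=float(sys.argv[1])
c=read_camera("top"); w,f,ok,x,y,z,U,V=ana(dict(f=c["frame"],w=cloud(c),z=c["range_z"]))
cv2.imwrite(f"pics/top_{get_state()['time']:.2f}.png",c["frame"])
e=get_state()["eef_pos"]; B=f[...,0];G=f[...,1];Rr=f[...,2]
m=ok&(x>.35)&(x<.51)&(abs(y-y0)<.06)&(z>.02)&(z<.085)&(Rr+G+B>200)
P=w[m]
def res(p):
    c=np.cos(p[1]);s=np.sin(p[1]); return np.hypot(-(P[:,0]-.43)*s+(P[:,1]-p[0])*c,P[:,2]-.0374)-.0355
r=least_squares(res,[y0,0],loss="soft_l1",f_scale=.002); print("n",m.sum(),"tube y",r.x[0].round(4),"yaw",r.x[1].round(3),"x",np.percentile(P[:,0],[1,99]).round(3), "rms",np.sqrt(np.median(r.fun**2)).round(4), "eef",e.round(4))
E
python3 meas.py 0.085
```

```text
time: 7.7
eef_pos: [0.4278, 0.0668, 0.0681]
tcp_rot: [0.709, 0.706, -0.0, 0.0]
contact_force: [-1.0, 0.1, 2.4]
opening: 0.527
finger_force: 1.1
eef_pos: [0.4288, 0.0674, 0.087]
n 71 tube y 0.0823 yaw -0.051 x [0.392 0.404] rms 0.0008 eef [0.4283 0.0675 0.0864]
```

```bash
python3 -m crank '[[[18,0,0],0,120],[[36,0,0],0,120],[[36,0,0],0,120],[[36,0,10],0,120],[[36,0,16],0,120],[[36,0,18],0,120],[[36,0,19],0,120],[[36,0,19],0,120]]' | grep -E 'eef|contact'; python3 -m crank '[[[-4,0,0],0,120],[[-10,0,-0.5],0,120],[[-18,0,-1],0,120],[[-26,0,-1.3],0,120],[[-34,0,-1.3],0,120],[[-42,0,-1.3],0,120],[[-50,0,-1.2],0,120],[[-58,0,-0.8],0,120],[[-66,0,-0.4],0,120],[[-70,0,-0.2],0,120]]';  python3 -m crank '[[[0,0,-5],0,120],[[0,0,-18],0,120],[[0,0,-18],0,120]]' | grep eef
python3 meas.py 0.048
```

```text
eef_pos: [0.4274, 0.1033, 0.0676]
contact_force: [-6.2, 2.1, 11.9]
time: 9.85
eef_pos: [0.4271, 0.032, 0.0681]
tcp_rot: [0.709, 0.706, -0.001, -0.001]
contact_force: [-6.2, -1.3, 11.0]
opening: 0.532
finger_force: 5.8
eef_pos: [0.4285, 0.0329, 0.0859]
n 72 tube y 0.0414 yaw -0.201 x [0.396 0.409] rms 0.0011 eef [0.428  0.0331 0.0852]
```

```bash
sed -i 's/read_camera("top")/read_camera(sys.argv[2])/; s/&(Rr+G+B>200)/\&(Rr+G+B>float(sys.argv[3]))/' meas.py; python3 meas.py 0.048 scene 150;  python3 meas.py 0.048 wrist 150; ls -t pics | head -2
```

```text
n 2829 tube y 0.049 yaw -0.012 x [0.366 0.486] rms 0.0013 eef [0.4274 0.0332 0.0847]
n 38365 tube y 0.0499 yaw -0.005 x [0.372 0.488] rms 0.0007 eef [0.4271 0.0333 0.0843]
top_10.30.png
top_10.25.png
```

The wrist view now gives a good fit: tube at y=0.050, yaw≈0. About 93 mm remain. Third stroke.

```bash
python3 -m crank '[[[18,0,0],0,120],[[35,0,0],0,120],[[35,0,0],0,120],[[35,0,10],0,120],[[35,0,16],0,120],[[35,0,18],0,120],[[35,0,18],0,120]]' | grep -E 'eef|contact'; python3 -m crank '[[[-4,0,0],0,120],[[-10,0,-0.5],0,120],[[-18,0,-1],0,120],[[-26,0,-1.3],0,120],[[-34,0,-1.3],0,120],[[-42,0,-1.3],0,120],[[-50,0,-1.2],0,120],[[-58,0,-0.8],0,120],[[-66,0,-0.4],0,120],[[-70,0,-0.2],0,120]]';  python3 -m crank '[[[0,0,-5],0,120],[[0,0,-18],0,120],[[0,0,-18],0,120]]' | grep eef
python3 meas.py 0.014 wrist 150
```

```text
eef_pos: [0.4273, 0.0682, 0.0674]
contact_force: [-4.7, 0.9, 8.9]
time: 12.0
eef_pos: [0.427, -0.0031, 0.0683]
tcp_rot: [0.709, 0.706, -0.001, -0.001]
contact_force: [-5.3, -1.0, 12.3]
opening: 0.533
finger_force: 6.1
eef_pos: [0.4283, -0.0022, 0.086]
n 37744 tube y 0.014 yaw -0.005 x [0.372 0.488] rms 0.0007 eef [ 0.4278 -0.002   0.0853]
```

```bash
python3 -m crank '[[[18,0,0],0,120],[[35,0,0],0,120],[[35,0,0],0,120],[[35,0,10],0,120],[[35,0,16],0,120],[[35,0,18],0,120],[[35,0,18],0,120]]' | grep -E 'eef|contact'; python3 -m crank '[[[-4,0,0],0,120],[[-10,0,-0.5],0,120],[[-18,0,-1],0,120],[[-26,0,-1.3],0,120],[[-34,0,-1.3],0,120],[[-42,0,-1.3],0,120],[[-50,0,-1.2],0,120],[[-58,0,-0.8],0,120],[[-66,0,-0.4],0,120],[[-70,0,-0.2],0,120]]';  python3 -m crank '[[[0,0,-5],0,120],[[0,0,-18],0,120],[[0,0,-18],0,120]]' | grep eef
python3 meas.py -0.022 wrist 150
```

```text
eef_pos: [0.4271, 0.0331, 0.0673]
contact_force: [-3.2, 1.6, 6.9]
time: 14.05
eef_pos: [0.4269, -0.0382, 0.0685]
tcp_rot: [0.709, 0.706, -0.001, -0.001]
contact_force: [-6.2, -1.4, 11.0]
opening: 0.532
finger_force: 6.0
eef_pos: [0.4281, -0.0372, 0.0863]
n 37554 tube y -0.0219 yaw -0.005 x [0.372 0.488] rms 0.0007 eef [ 0.4276 -0.037   0.0856]
```

Remaining travel is 22 mm, so a 44 mm stroke centred on the crest.

```bash
python3 -m crank '[[[14,0,0],0,120],[[26,0,0],0,120],[[26,0,0],0,120],[[26,0,10],0,120],[[26,0,15],0,120],[[26,0,17],0,120],[[26,0,17],0,120]]' | grep -E 'eef|contact'; python3 -m crank '[[[-3,0,0],0,120],[[-8,0,0],0,120],[[-15,0,0],0,120],[[-22,0,0],0,120],[[-29,0,0],0,120],[[-36,0,0],0,120],[[-41,0,0],0,120],[[-43,0,0],0,120],[[-43,0,0],0,120]]';  python3 -m crank '[[[0,0,-5],0,120],[[0,0,-40],0,120],[[0,0,-85],0,120],[[0,0,-110],0,120],[[30,0,-110],0,120],[[80,0,-110],0,120],[[130,0,-110],0,120],[[180,0,-110],0,120],[[180,0,-110],0,120]]' 
python3 meas.py -0.044 scene 150; python3 meas.py -0.044 top 200
```

```text
eef_pos: [0.427, -0.0109, 0.0691]
contact_force: [-4.3, 0.9, 11.1]
time: 16.0
eef_pos: [0.4268, -0.0547, 0.0694]
tcp_rot: [0.709, 0.706, -0.001, -0.001]
contact_force: [-6.4, -0.8, 11.2]
opening: 0.53
finger_force: 5.8
time: 16.9
eef_pos: [0.4269, 0.1312, 0.1779]
tcp_rot: [0.706, 0.708, 0.0, -0.001]
contact_force: [-0.6, -1.1, 0.4]
opening: 0.526
finger_force: 0.0
n 3310 tube y -0.0447 yaw -0.009 x [0.365 0.486] rms 0.0012 eef [0.4272 0.1289 0.1778]
n 2614 tube y -0.0455 yaw -0.002 x [0.367 0.486] rms 0.0009 eef [0.4274 0.1274 0.1778]
```

```bash
ls -t pics | head -1; cp "pics/$(ls -t pics|head -1)" pics/final.png
```

```text
top_17.00.png
```

View pics/final.png

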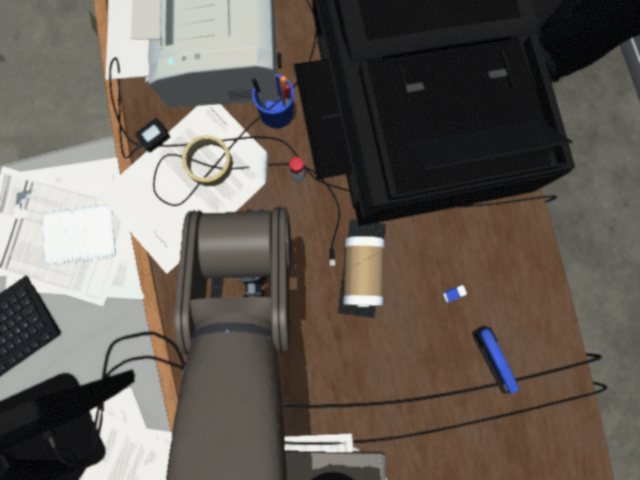

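The tube lies on the wide strip at (363,270), within about 2 mm of its centre line. The glue stick, tape roll and eraser haven't moved, and the arm is clear.

```bash
python3 -c "
from plant import ctrl
print(ctrl.sign_off())"
```

```text
the job is handed in; nothing more can be done
None
```

The tube was rolled in five strokes onto the wide strip and lies within about 2 mm of its centre line by camera measurement. The glue stick, tape roll and eraser look unmoved, and the job was handed in at about 17 s with no verdict returned.

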